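# Run the locked vial carriage to its end stop

### The job

Press the red locking button on the vial carriage and, keeping it held down the whole way, push the carriage along its slide until it is right up against the yellow end stop; then let go of the button so that it springs up and locks the carriage there, and move clear. Do it by pressing and pushing only: pick nothing up, leave the vials standing in the carriage's rack, and leave the other things on the bench and on the slide alone.

Things in the scene. Friction and masses are not known exactly. Their poses are not given: they have to be found in the camera images.
- button_top (a point): Centre of the top of the red locking button, a flat cap 38 mm along the slide by 40 mm across, riding on the white carriage; 55 mm above the bench when up. +x: the direction to push the carriage; z up. Behind (-x) the black vial rack, 54 mm high, begins 43 mm away; its vials reach 80 mm above the bench. On the +y side, from 46 mm on, runs a toothed side rail, 60 mm high.
- ledge (a point): Middle of the upright face, turned to the button, of a white ledge on the carriage, 28 mm ahead (+x) of the button's centre; 50 mm wide, 7 mm thick, top 68 mm above the bench (this point 60 mm). Same axes as the button. A fingertip resting on the button can press forward on this face to push the carriage.
- button (a joint): Travel of the button: 0 = up (locked), 0.009 m = fully down. Spring: 2.7 N to start, 5.4 N fully down. Its steel pin on the +y side sits in a notch of the side rail; the carriage is free while the button is more than 5 mm down. Let up on the way, the button locks again in the next notch or blocks short of the stop.
- carriage (a joint): Position of the white carriage (150 x 86 mm) along the slide in m: 0 at the start, growing towards the end stop, met at 0.085 to 0.145 depending on where the stop is clamped. About 1.5 N of sliding friction; it stays where it is left. While locked it has 2 mm of play.
- carriage_nose (a point): Middle of the leading end face of the carriage, 31 mm above the bench, 40 mm ahead (+x) of the button's centre; same axes as the button.
- stop: Fixed yellow end stop on the slide: block 35 mm long, 70 wide, top 57 mm above the bench, black knob on it to 71 mm. Origin: middle of the lower edge of the face that the carriage nose meets; x on along the slide, z up. A catch arm reaches 56 mm back on the +y side: with the carriage against the face (2 mm play) the released button's pin springs up in front of the catch and locks.
- slide: Fixed bed of the slide: aluminium plate 380 mm long, 175 mm wide, 12 mm thick, rail along its x axis. Origin on the bench surface under the rail's middle; x is the pushing direction, which may point any way round the compass. The button's line runs above the x axis, from x = -55 mm at the start.
- rack_floor (a point): On the carriage, centre of the floor on which the vials stand in the black rack (18 mm deep holes), 36 mm above the bench, 75 mm behind (-x) the button's centre.
- vial1: Amber vial with white cap, 18 mm across, 44 mm tall, loose in a hole of the carriage's rack; origin at the centre of its underside, z up. Rides along; not to be lifted.
- vial2: Amber vial with white cap, 18 mm across, 44 mm tall, loose in a hole of the carriage's rack; origin at the centre of its underside, z up. Rides along; not to be lifted.
- vial3: Amber vial with white cap, 18 mm across, 44 mm tall, loose in a hole of the carriage's rack; origin at the centre of its underside, z up. Rides along; not to be lifted.
- cap_jar: Small jar, 36 mm across, 42 mm tall, loose on the bed beside the rail (-y side); origin under its centre. Leave alone.
- dropper: Small amber bottle, 28 mm across, 68 mm tall, loose on the bed beside the rail (-y side); origin under its centre. Leave alone.
- reagent: Amber bottle, 64 mm across, 150 mm tall, on the bench; origin under its centre. Leave alone.
- beaker: Glass beaker, 68 mm across, 85 mm tall, on the bench; origin under its centre. Leave alone.

How it is judged:
By the outcome, as a careful person would: the job done as asked, in the order asked, and still so for the second after the job is handed in, with the robot touching nothing.
It also fails if it takes over 40 s, if anything falls off the work surface, if the arm or the gripper's body presses on something with over 40 N, if the wrist force passes 120 N, or if a joint passes its speed limit or range.

### The arm

A 6-joint arm with a two-finger parallel gripper is mounted at the origin on the work surface. World frame = base frame: x ahead of the robot, y to its left, z up, the work surface at z = 0. Lengths are in m, angles in rad, forces in N, time in s.
With the tool pointing down it reaches from about 0.35 to 1 m from the base axis. Payload 7.1 kg.
Tool frame: the origin (TCP) lies at the very end of the fingers, on their centre line; the grasp point (between the pads) lies 19 mm behind it; z points along the fingers, y is the line along which they close (so a half turn about z gives the same grasp; the last joint's range is limited). The gripper opens to 85 mm and grips with 20 to 120 N. Pads are 22 mm wide; open, the fingers measure 114 mm over their backs; the gripper's body (76 mm by 85 mm) begins 54 mm behind the grasp point. The pads swing forward as they close: fully open they stand 13 mm farther back than shut.
Start: joints at [1.314, 0.423, 1.63, -0, 1.089, -0.019], TCP at [0.147, 0.607, 0.197] pointing down, gripper open.
Joint ranges: [-3, 3], [-0.9, 2.11], [0.09, 2.58], [-1.31, 4.45], [0.11, 2.69], [-2.54, 2.54]. Speed limits (rad/s): [2.39, 2.39, 3.01, 3.14, 3.14, 3.14].

### API

Orientations are given as a unit quaternion [w, x, y, z].
In Python, from station import status, imaging, job gives the robot as it stands.
- The arm moves only by the shell command python3 -m creep 'ROWS'. ROWS is JSON, a list of rows, each a list of 5 numbers: the shift along the tool's x, y, z in units of 300 mm (1.0 is 300 mm), then the turn about the tool's z in units of 90 degrees (1.0 is 90 degrees), then the opening, from 0 (shut) to 1 (fully open). A call has 1 to 8 rows; each row shifts and turns the commanded pose from where the row before left it, along the tool's axes as they then stand; what a row does not reach is not made up. A row lasts 1/10 s, in which the tool goes at most 50 mm and 8.59 degrees, less where a joint would pass 70% of its speed; a pose out of reach is approached as far as the arm can. A call with a number of a shift or a turn outside -1 to 1 is refused whole. A call with a gripper value outside its range is refused whole. The fingers move at their own pace and stop on an object; the grip force is fixed at half the most. Time passes only in rows, so rows that do not move let the fingers close. It gives the time, the measured TCP pose, the force, the opening and the grip force at its end, in the units of the state.
- status.read_state(): the state, without advancing time (a new reading comes with each control period).
- imaging.read_camera(name): name is "scene" or "top"; returns the picture (420x560x3 uint8, blue, green, red); there is no depth.
- imaging.camera_info(name): a dict with "K" (3x3 intrinsics, pixels), "dist_coeffs" ([k1, k2, p1, p2, k3] as OpenCV has them; the pictures are not rectified), "rvec" (rotation vector, rad) and "tvec" (3), from world to camera coordinates, as OpenCV has them. Camera axes: x right, y down, z forward; pixel columns grow to the right and rows downward; lengths in m; the calibration is good to about 2 mm. A picture is of the moment at which its call begins. camera_info takes no time and is no camera call.
- job.job_done(): hands the job in; it is judged then, once.
The state is a dict: "time": time; "joints": joint angles; "dq": joint speeds; "joint_efforts": joint torques, N m; "eef_pos": TCP position; "tcp_rot": TCP orientation; "ft_force": force on the tool from outside, world axes, zero at the start; "moment": the same for the moment, N m; "width": finger opening in m; "finger_force": force on a finger pad.
Only numpy, scipy, OpenCV 4.12 (cv2) and the standard library are available. Lean on these libraries where they do the work, as an engineer would, in place of code of your own. Each camera call takes 0.05 s, during which the arm holds its last target. There are 200 camera calls.

## Working session

There is one attempt and no reset: what is moved stays moved. The work goes in short steps, Python scripts to look and compute and a shell command to move; the robot and the scene stay as the last step left them, time stands still between calls to the robot, and variables do not carry over. Pictures are saved under pics/ and viewed, at most 10 in all, crops included, and the job is handed in when it is done.

```bash
mkdir -p pics; python3 - <<'E'
from station import status, imaging
import cv2
print(status.read_state())
for n in("scene","top"):
    cv2.imwrite(f"pics/{n}0.png",imaging.read_camera(n)); print(imaging.camera_info(n))
E
```

```text
{'time': 0.0, 'joints': array([ 1.31397989e+00,  4.23853463e-01,  1.63070375e+00,  8.80262615e-06,
        1.08863078e+00, -1.90058146e-02]), 'dq': array([-0.00148713, -0.00096248,  0.00095821, -0.00148551, -0.00045912,
       -0.00040967]), 'joint_efforts': array([-5.72429308e-04, -5.57380986e+01, -2.81738108e+01,  8.28247244e-05,
        7.24482947e-03, -8.54563353e-06]), 'eef_pos': array([0.14705339, 0.60681708, 0.19653247]), 'tcp_rot': array([-1.13520122e-04,  1.18627310e-01,  9.92938530e-01, -7.89560843e-04]), 'ft_force': array([-0.445447  ,  0.09831743, -0.42399204]), 'moment': array([ 0.01001599, -0.04577775, -0.04239856]), 'finger_force': 0.0, 'width': 0.08563880132490004}
{'K': array([[418.99047517,   0.        , 275.82003862],
       [  0.        , 418.99047517, 211.70830327],
       [  0.        ,   0.        ,   1.        ]]), 'dist_coeffs': array([-0.02378132,  0.        ,  0.        ,  0.        ,  0.        ]), 'rvec': array([ 2.33938562,  0.86609827, -0.2905021 ]), 'tvec': array([-0.46940604, -0.24517617,  1.50502445])}
{'K': array([[383.67248902,   0.        , 275.28674383],
       [  0.        , 383.67248902, 209.39110368],
       [  0.        ,   0.        ,   1.        ]]), 'dist_coeffs': array([-0.10428377,  0.        ,  0.        ,  0.        ,  0.        ]), 'rvec': array([ 2.12517233, -2.15982983,  0.16878176]), 'tvec': array([0.00265203, 0.59344383, 1.15477394])}
```

View pics/scene0.png

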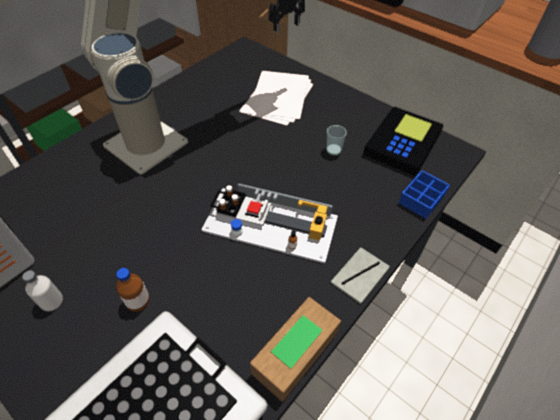

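View pics/top0.png

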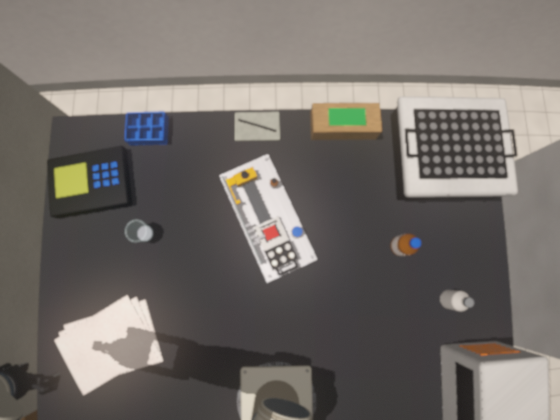

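The top view shows the slide around (268,218), the red button near (271,232), and the stop at about (242,178), pushing up and to the left. I'll enlarge both views.

```bash
python3 - <<'E'
import cv2
a=cv2.imread("pics/top0.png")[150:290,205:330]; b=cv2.imread("pics/scene0.png")[175:265,195:345]
cv2.imwrite("pics/topc.png",cv2.resize(a,None,fx=4,fy=4,interpolation=cv2.INTER_CUBIC))
cv2.imwrite("pics/scenec.png",cv2.resize(b,None,fx=5,fy=5,interpolation=cv2.INTER_CUBIC))
E
```

```text
(no output)
```

View pics/topc.png

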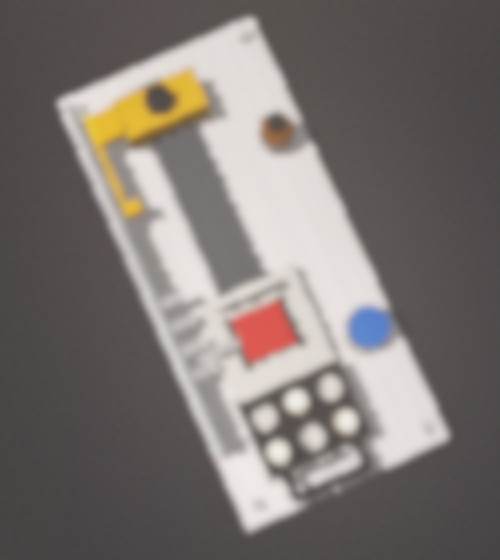

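View pics/scenec.png

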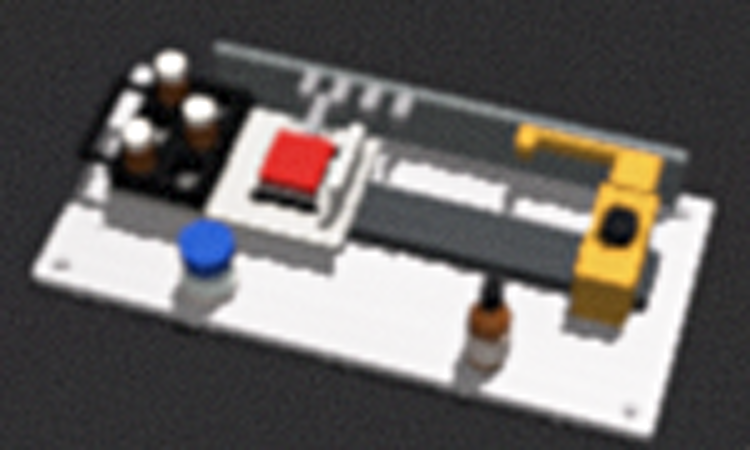

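```bash
cat > h.py <<'E'
import cv2, numpy as np
from station import status, imaging
from scipy.optimize import least_squares
C={n:imaging.camera_info(n) for n in("scene","top")}
def proj(n,P):
    c=C[n]; return cv2.projectPoints(np.float64(P).reshape(-1,1,3),c["rvec"],c["tvec"],c["K"],c["dist_coeffs"])[0][:,0]
def ray(n,px,z):
    c=C[n]; R=cv2.Rodrigues(c["rvec"])[0]
    d=R.T@np.append(cv2.undistortPoints(np.float64(px).reshape(1,1,2),c["K"],c["dist_coeffs"])[0,0],1)
    o=-R.T@c["tvec"]; return o+d*(z-o[2])/d[2]
def red(img):
    b,g,r=[img[...,i].astype(int) for i in range(3)]
    m=((r>120)&(g<90)&(b<90)).astype(np.uint8); k,l,s,c=cv2.connectedComponentsWithStats(m)
    return m,s,c
def tc(p,n): # crop px to full px
    f,o=(4,(205,150)) if n=="top" else (5,(195,175))
    return (np.array(p)+.5)/f-.5+o
E
python3 - <<'E'
from h import *
L,W=.19,.0875
obs=[("top",(57,102),(L,W)),("top",(255,15),(L,-W)),("top",(450,438),(-L,-W)),("top",(248,532),(-L,W)),
("scene",(35,278),(-L,-W)),("scene",(655,437),(L,-W)),("scene",(712,200),(L,W))]
def w(q,p,z):
    c,s=np.cos(q[2]),np.sin(q[2]); return [q[0]+c*p[0]-s*p[1],q[1]+s*p[0]+c*p[1],z]
f=lambda q:np.concatenate([proj(n,w(q,p,.012))[0]-tc(x,n) for n,x,p in obs])
q=None
best=min((least_squares(f,[.5,0,a]) for a in(0,1.5,3,-1.5)),key=lambda r:r.cost)
q=best.x; print("slide",q,np.degrees(q[2]),best.fun.round(1))
R=np.array([[np.cos(q[2]),np.sin(q[2])],[-np.sin(q[2]),np.cos(q[2])]])
print("button pred",w(q,(-.055,0),.055))
for n in C:
    img=cv2.imread(f"pics/{n}0.png"); m,s,c=red(img)
    for i in range(1,len(s)):
        if s[i][4]>20:
            P=ray(n,c[i],.055); print(n,c[i],s[i][4],P,"slide xy",R@(P[:2]-q[:2]))
for n,x,z in [("top",(190,68),.057),("top",(212,105),.057),("top",(133,145),.012),("scene",(655,192),.057),("scene",(598,187),.057),("scene",(575,262),.057),("scene",(567,315),.012)]:
    print("stop",n,x,R@(ray(n,tc(x,n),z)[:2]-q[:2]))
from scipy.spatial.transform import Rotation as Ro
st=status.read_state(); M=Ro.from_quat(st["tcp_rot"],scalar_first=True).as_matrix()
print(M.round(3)); 
E
```

```text
slide [0.57748507 0.01925251 0.41328187] 23.67930669703152 [ 0.  -0.4 -0.8 -0.1  0.1 -0.4  0.2 -0.6 -0.7 -0.6 -0.8 -0.5  0.2  0.5]
button pred [np.float64(0.5271156511871307), np.float64(-0.0028364323001699894), 0.055]
scene [543.54166667   2.875     ] 24 [0.73733709 1.96535305 0.055     ] slide xy [0.92798085 1.71805458]
scene [489.          18.87878788] 33 [0.5937885  1.60575128 0.055     ] slide xy [0.65209575 1.44638006]
scene [254.19327731 207.04201681] 119 [0.52542164 0.00673743 0.055     ] slide xy [-0.05270636  0.00944816]
scene [135.03539823 282.10619469] 113 [ 0.45958085 -0.38522433  0.055     ] slide xy [-0.27042239 -0.32307066]
top [271.46666667 231.86666667] 75 [0.52216957 0.00599174 0.055     ] slide xy [-0.05598412  0.01007134]
top [405.87022901 244.33587786] 131 [ 0.47571593 -0.41044696  0.055     ] slide xy [-0.2657756  -0.35264986]
top [488.15238095 348.98730159] 315 [ 0.14482604 -0.65765871  0.055     ] slide xy [-0.66809155 -0.44615726]
stop top (190, 68) [ 0.15727739 -0.02006421]
stop top (212, 105) [ 0.12261708 -0.02357311]
stop top (133, 145) [0.12988032 0.04578876]
stop scene (655, 192) [0.15724864 0.04885403]
stop scene (598, 187) [0.12402616 0.04254793]
stop scene (575, 262) [ 0.12426396 -0.01516131]
stop scene (567, 315) [ 0.1242336  -0.02132047]
[[-0.972  0.236 -0.   ]
 [ 0.236  0.972 -0.001]
 [ 0.    -0.001 -1.   ]]
```

```bash
python3 -m creep '[[0,0,0,0.09,0],[0,0,0,0.09,0],[0,0,0,0.09,0],[0,0,0,0.09,0],[0,0,0,0.09,0],[0,0,0,0.09,0],[0,0,0,0.09,0],[0,0,0,0.09,0]]'; python3 -m creep '[[0,0,0,0.09,0],[0,0,0,0.09,0],[0,0,0,0.09,0],[0,0,0,0.09,0],[0,0,0,0.09,0],[0,0,0,0.09,0],[0,0,0,0.09,0],[0,0,0,0.09,0]]'; python3 -m creep '[[0,0,0,0.09,0],[0,0,0,0.055,0],[0,0,0,0,0]]'
cat > g.py <<'E'
from h import *
from scipy.spatial.transform import Rotation as Ro
A=np.radians(23.68); B=np.array([.5238,.0064]); c,s=np.cos(A),np.sin(A); RS=np.array([[c,s],[-s,c]])
def rep():
    st=status.read_state(); M=Ro.from_quat(st["tcp_rot"],scalar_first=True).as_matrix(); p=st["eef_pos"]
    print("t",round(st["time"],2),"yaw",np.degrees(np.arctan2(M[1,0],M[0,0])).round(2),"tcp rel button (slide axes) mm",(1e3*RS@(p[:2]-B)).round(1),"z",(1e3*p[2]).round(1),"F slide",(RS@st["ft_force"][:2]).round(1),st["ft_force"][2].round(1),"width",st["width"].round(4),"joints",st["joints"].round(2))
    return p,M
E
python3 - <<'E'
from g import *
p,M=rep()
t=np.array([*(B+RS.T@[.010,0]),.1]); print("tool shift units",M.T@(t-p)/.3)
E
```

```text
time: 0.9
eef_pos: [0.1471, 0.607, 0.1968]
tcp_rot: [0.0, 0.634, 0.773, -0.0]
ft_force: [-0.5, -0.8, -1.1]
width: -0.0001
finger_force: 0.0
time: 1.7
eef_pos: [0.1471, 0.607, 0.1968]
tcp_rot: [0.0, 0.95, 0.313, -0.0]
ft_force: [0.1, -0.4, 0.2]
width: -0.0003
finger_force: 0.0
time: 2.0
eef_pos: [0.1471, 0.6071, 0.1969]
tcp_rot: [0.0, 0.979, 0.205, -0.0]
ft_force: [0.4, -0.4, 0.4]
width: -0.0001
finger_force: 0.0Traceback (most recent call last):
  File "<stdin>", line 2, in <module>
  File "g.py", line 6, in rep
    print("t",round(st["time"],2),"yaw",np.degrees(np.arctan2(M[1,0],M[0,0])).round(2),"tcp rel button (slide axes) mm",(1e3*RS@(p[:2]-B)).round(1),"z",(1e3*p[2]).round(1),"F slide",(RS@st["ft_force"][:2]).round(1),st["ft_force"][2].round(1),"width",st["width"].round(4),"joints",st["joints"].round(2))
                                                                                                                                                                                                                                                          ^^^^^^^^^^^^^^^^^
AttributeError: 'float' object has no attribute 'round'
```

```bash
sed -i 's/st\["width"\].round(4)/round(st["width"],4)/' g.py; python3 - <<'E'
from g import *
p,M=rep()
t=np.array([*(B+RS.T@[.010,0]),.1]); print("tool shift units",M.T@(t-p)/.3)
E
```

```text
t 2.0 yaw 23.69 tcp rel button (slide axes) mm [-103.7  701.4] z 196.9 F slide [ 0.2 -0.5] 0.4 width -0.0001 joints [1.31 0.42 1.63 0.   1.09 2.47]
tool shift units [0.37893896 2.33787593 0.32432731]
```

```bash
python3 -m creep '[[0.02,0.06,0,0,0],[0.02,0.13,0,0,0],[0.02,0.13,0,0,0],[0.02,0.13,0,0,0],[0.02,0.13,0,0,0],[0.02,0.13,0,0,0],[0.02,0.13,0,0,0],[0.02,0.13,0,0,0]]' >/dev/null; python3 -m creep '[[0.02,0.13,0,0,0],[0.02,0.13,0,0,0],[0.02,0.13,0,0,0],[0.02,0.13,0,0,0],[0.02,0.13,0,0,0],[0.02,0.13,0,0,0],[0.02,0.13,0,0,0],[0.02,0.13,0,0,0]]' >/dev/null;  python3 -m creep '[[0.02,0.13,0,0,0],[0.02,0.13,0,0,0],[0.02,0.06,0,0,0],[0,0,0,0,0]]' >/dev/null; python3 - <<'E'
from g import *
p,M=rep()
t=np.array([*(B+RS.T@[.010,0]),.07]); print("tool shift units",M.T@(t-p)/.3)
E
```

```text
t 4.0 yaw 23.62 tcp rel button (slide axes) mm [11.1  0.5] z 197.2 F slide [0.5 0.7] -0.6 width 0.0003 joints [-0.    0.29  1.83 -0.    1.02  1.16]
tool shift units [-0.00369329  0.00158057  0.42410758]
```

```bash
python3 -m creep '[[-0.01,0.0015,0.1,0,0],[0,0,0.1,0,0],[0,0,0.1,0,0],[0,0,0.06,0,0],[0,0,0.03,0,0],[0,0,0.015,0,0],[0,0,0,0,0],[0,0,0,0,0]]' >/dev/null; python3 - <<'E'
from g import *
p,M=rep()
a=imaging.read_camera("top")[150:290,205:330]; b=imaging.read_camera("scene")[165:265,195:345]
a=cv2.resize(a,None,fx=3,fy=3,interpolation=3);b=cv2.resize(b,None,fx=2.8,fy=2.8,interpolation=3)
o=np.zeros((420,800,3),np.uint8);o[:,:375]=a;o[:b.shape[0],378:378+b.shape[1]]=b
cv2.imwrite("pics/p1.png",o)
E
```

```text
t 4.8 yaw 23.75 tcp rel button (slide axes) mm [8.7 2.3] z 76.7 F slide [0.5 0.7] -0.3 width 0.0002 joints [0.   0.46 1.92 0.   0.76 1.16]
```

View pics/p1.png

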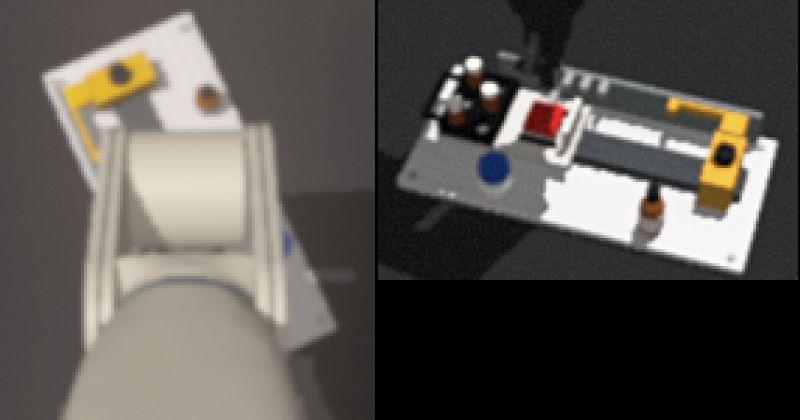

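The gripper tip shows at about (545,85) in the composite, just above the red button at (545,120). I'll check that against its projected position.

```bash
python3 - <<'E'
from g import *
p,M=rep()
f=lambda P:(proj("scene",P)[0]-[195,165])*2.8+[378,0]
print(f(p),f([*B,.055]),[f(p+M@np.array([a,b,0])).round() for a in(-.011,.011) for b in (-.014,.014)])
E
```

```text
t 4.9 yaw 23.74 tcp rel button (slide axes) mm [8.7 2.1] z 76.8 F slide [-0.6  0. ] -0.4 width -0.0 joints [-0.    0.46  1.92  0.    0.76  1.16]
[550.19051266 104.55699215] [542.40843136 117.13340586] [array([545.,  93.]), array([536., 112.]), array([564.,  97.]), array([556., 117.])]
```

```bash
python3 - <<'E'
from g import *
im=imaging.read_camera("scene")[165:225,220:290]
im=cv2.resize(im,None,fx=9,fy=9,interpolation=3); im=cv2.convertScaleAbs(im,alpha=2,beta=20)
p,M=rep()
for P in (p,[*B,.055]):
    cv2.drawMarker(im,tuple(int(v) for v in (proj("scene",P)[0]-[220,165]+.5)*9),(0,255,0),0,12)
cv2.imwrite("pics/p2.png",im)
E
```

```text
t 4.95 yaw 23.73 tcp rel button (slide axes) mm [8.6 2.1] z 76.7 F slide [-0.7  0.1] 0.5 width -0.0002 joints [-0.    0.46  1.92  0.    0.76  1.16]
```

View pics/p2.png

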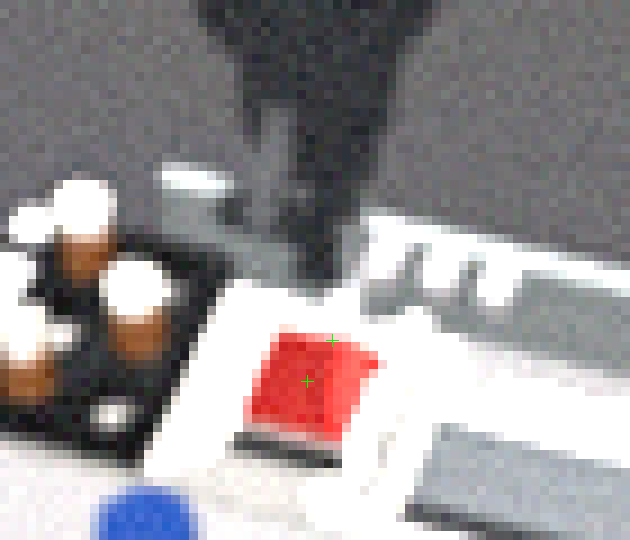

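```bash
python3 - <<'E'
from g import *
im=np.mean([imaging.read_camera("scene")[175:215,235:275].astype(float) for _ in range(6)],0)
im=(255*(im/255)**1.3).astype(np.uint8)
im=cv2.resize(im,None,fx=14,fy=14,interpolation=0)
p,M=rep()
for P,c in ((p,(0,255,0)),([*B,.055],(255,255,0))):
    cv2.drawMarker(im,tuple(int(v) for v in (proj("scene",P)[0]-[235,175]+.5)*14),c,0,12)
cv2.imwrite("pics/p3.png",im)
i0=cv2.imread("pics/scene0.png"); print("start TCP px",proj("scene",[.14705,.60682,.19653])[0])
E
```

```text
t 5.25 yaw 23.72 tcp rel button (slide axes) mm [8.1 2.2] z 76.0 F slide [ 0.4 -0.2] -0.5 width 0.0001 joints [-0.    0.46  1.92 -0.    0.76  1.16]
start TCP px [285.82217396  39.79983606]
```

View pics/p3.png

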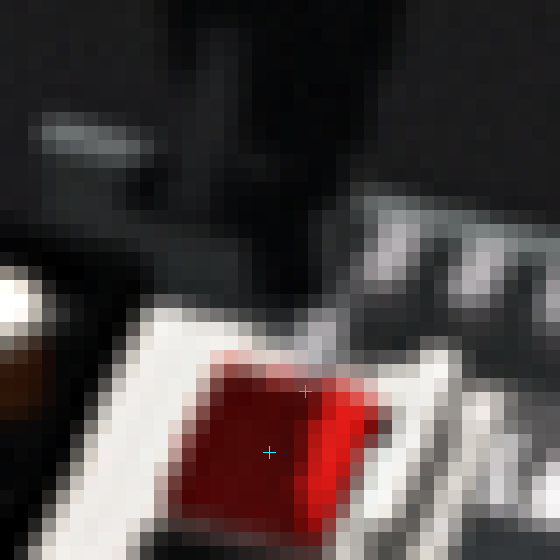

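The visible fingertip ends about 6 px above where the TCP projects, so I won't rely on the picture. I'll feel for contact in small steps.

```bash
r(){ grep -E 'eef_pos|ft_force' | tr '\n' ' '; echo; }; python3 -m creep '[[0,0,0.02,0,0],[0,0,0.02,0,0],[0,0,0.01,0,0],[0,0,0,0,0]]'|r; python3 -m creep '[[0,0,0.007,0,0],[0,0,0,0,0]]'|r;  python3 -m creep '[[0,0,0.007,0,0],[0,0,0,0,0]]'|r; python3 -m creep '[[0,0,0.005,0,0],[0,0,0,0,0]]'|r
```

```text
eef_pos: [0.5296, 0.0117, 0.06] ft_force: [-0.1, -0.5, 0.6] 
eef_pos: [0.5302, 0.0117, 0.0585] ft_force: [-0.8, -0.8, 0.2] 
eef_pos: [0.5301, 0.0117, 0.0565] ft_force: [0.7, 0.1, 0.7] 
eef_pos: [0.5302, 0.0117, 0.055] ft_force: [0.7, -0.5, 0.5]
```

```bash
r(){ grep -E 'eef_pos|ft_force' | tr '\n' ' '; echo; }; python3 -m creep '[[0,0,0.005,0,0],[0,0,0,0,0]]'|r;  python3 -m creep '[[0,0,0.005,0,0],[0,0,0,0,0]]'|r
```

```text
eef_pos: [0.5301, 0.0117, 0.0535] ft_force: [-0.4, -0.1, 0.8] 
eef_pos: [0.5301, 0.0117, 0.0519] ft_force: [-0.1, -0.1, -0.8]
```

```bash
python3 - <<'E'
from g import *
im=np.mean([imaging.read_camera("scene")[165:215,230:290].astype(float) for _ in range(4)],0)
im=(255*(im/255)**.8).astype(np.uint8)
im=cv2.resize(im,None,fx=12,fy=12,interpolation=0)
p,M=rep()
for P,c in ((p,(0,255,0)),([*B,.055],(255,255,0))):
    cv2.drawMarker(im,tuple(int(v) for v in (proj("scene",P)[0]-[230,165]+.5)*12),c,0,12)
i0=cv2.resize(cv2.imread("pics/scene0.png")[0:50,265:310],None,fx=12,fy=12,interpolation=0)[:, :75*12]
o=np.zeros((600,800,3),np.uint8); o[:,:500]=im[:,:500]; o[:,500:]=i0[:,120:420]; cv2.imwrite("pics/p4.png",o)
E
```

```text
t 6.85 yaw 23.73 tcp rel button (slide axes) mm [8.1 2.3] z 52.1 F slide [-0.2  0.2] -0.2 width 0.0002 joints [-0.    0.51  1.93 -0.    0.71  1.16]
```

View pics/p4.png

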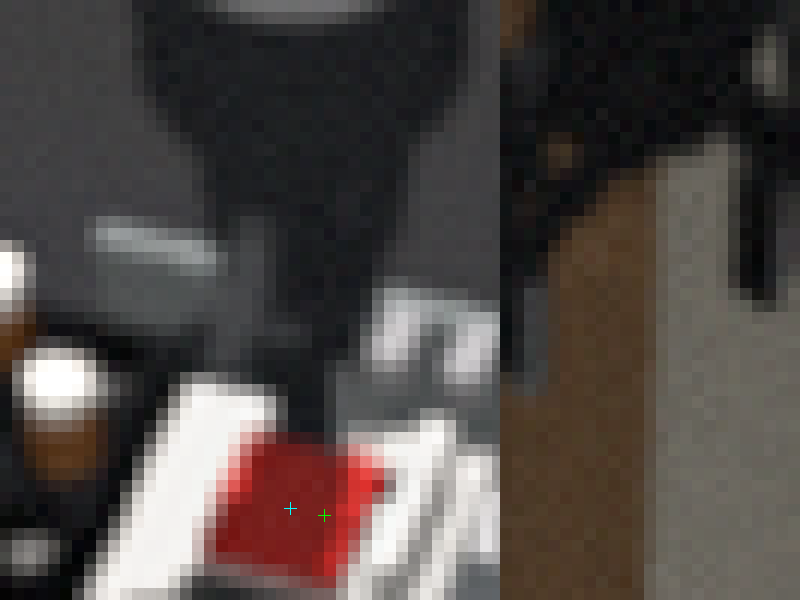

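The tip now shows at (305,440) in the zoom, and the TCP marker is about 6 px below it. I'll check the calibration against the robot base and the arm's centre line to tell a height offset from a sideways one.

```bash
python3 - <<'E'
from g import *
print("origin",proj("scene",[0,0,0])[0],proj("top",[0,0,0])[0])
for z in(.2,.35,.5): print(z,[proj("top",[.53,y,z])[0].round(1) for y in(-.02,.0117,.04)])
p,M=rep()
obs=np.array([230+305/12-.5,165+437/12-.5]); print(obs,proj("scene",p)[0])
for dz in(0,.01,.02,.03,.04): 
    P=ray("scene",obs,p[2]+dz); print(dz,1e3*RS@(P[:2]-B), 1e3*(P-p))
obs=np.array([287,28.5]);p0=np.array([.14705,.60682,.19653])
for dz in(0,.01,.02,.03,.04,.05): 
    P=ray("scene",obs,p0[2]+dz); print(dz, 1e3*(P-p0))
cv2.imwrite("/tmp/t.png",imaging.read_camera("top"))
g=cv2.imread("/tmp/t.png"); print([ "".join("%4d"%v for v in g[r,225:310:2].mean(1)) for r in (195,205,215)])
E
```

```text
origin [145.52478067 143.65359382] [276.14361114 401.13179847]
0.2 [array([280.6, 223.7]), array([268.9, 223.9]), array([258.4, 224.1])]
0.35 [array([281.6, 216.2]), array([267.9, 216.4]), array([255.7, 216.6])]
0.5 [array([283. , 205.6]), array([266.6, 205.9]), array([252. , 206.1])]
t 6.85 yaw 23.73 tcp rel button (slide axes) mm [8.1 2.3] z 52.1 F slide [-0.2  0.2] -0.2 width 0.0002 joints [-0.    0.51  1.93 -0.    0.71  1.16]
[254.91666667 200.91666667] [256.53233987 207.48586778]
0 [-4.76693469 25.21582641] [-2.09543871e+01  1.58614600e+01  4.16333634e-14]
0.01 [-1.81518232 17.38685453] [-15.1068286    9.87717206  10.        ]
0.02 [1.13657006 9.55788264] [-9.25927008  3.89288412 20.        ]
0.03 [4.08832243 1.72891076] [-3.41171155 -2.09140382 30.        ]
0.04 [ 7.04007481 -6.10006112] [ 2.43584697 -8.07569176 40.        ]
0 [-5.04694437e+01  6.82588127e+01 -2.77555756e-14]
0.01 [-38.66577339  53.48209379  10.        ]
0.02 [-26.86210305  38.70537491  20.        ]
0.03 [-15.05843271  23.92865602  30.        ]
0.04 [-3.25476237  9.15193714 40.        ]
0.05 [ 8.54890797 -5.62478175 50.        ]
['  76 132 190 163 153 142 138 175 174 147 150 136 116 124 125 125 123 128 164 192 194 194 192 185 184 186 185 185 184 184 187 167 152 137 153 104  77  76  75  74  74  72  72', '  74  75  76 114 191 166 136 160 160 146 165 136 186 199 199 200 199 199 199 199 199 199 199 200 199 199 200 199 199 199 184 152 169 143 161 148  86  76  76  75  74  74  73', '  75  74  74  75  77 101 176 171 142 162 151 107 126 155 204 213 212 212 212 212 212 212 212 212 211 212 211 211 211 210 197 143 166 157 147 163 108  64  64  60  57  55  56']
```

The offset is purely vertical: the fingers end about 30 mm above the reported TCP, and the open-gripper start picture agrees (30 mm plus the 13 mm swing). I should feel the button near a reported z of 25 mm.

```bash
r(){ grep -E 'eef_pos|ft_force' | tr '\n' ' '; echo; }; for i in 1; do python3 -m creep '[[0,0,0.01,0,0],[0,0,0.01,0,0],[0,0,0,0,0]]'|r;  python3 -m creep '[[0,0,0.01,0,0],[0,0,0.01,0,0],[0,0,0,0,0]]'|r; python3 -m creep '[[0,0,0.01,0,0],[0,0,0.01,0,0],[0,0,0,0,0]]'|r; done
```

```text
eef_pos: [0.5299, 0.0117, 0.0456] ft_force: [0.5, 0.2, -0.9] 
eef_pos: [0.5299, 0.0117, 0.0396] ft_force: [0.1, -0.2, -0.7] 
eef_pos: [0.5299, 0.0117, 0.0337] ft_force: [-0.1, -0.0, -0.1]
```

```bash
r(){ grep -E 'eef_pos|ft_force' | tr '\n' ' '; echo; }; python3 -m creep '[[0,0,0.005,0,0],[0,0,0,0,0]]'|r;  python3 -m creep '[[0,0,0.005,0,0],[0,0,0,0,0]]'|r; python3 -m creep '[[0,0,0.005,0,0],[0,0,0,0,0]]'|r
```

```text
eef_pos: [0.5302, 0.0117, 0.0325] ft_force: [0.6, -0.5, 1.0] 
eef_pos: [0.5302, 0.0117, 0.031] ft_force: [-0.1, 0.4, 0.2] 
eef_pos: [0.5301, 0.0117, 0.0295] ft_force: [0.1, -0.2, -0.1]
```

```bash
r(){ grep -E 'eef_pos|ft_force' | tr '\n' ' '; echo; }; python3 -m creep '[[0,0,0.005,0,0],[0,0,0,0,0]]'|r;  python3 -m creep '[[0,0,0.005,0,0],[0,0,0,0,0]]'|r; python3 -m creep '[[0,0,0.005,0,0],[0,0,0,0,0]]'|r; python3 -m creep '[[0,0,0.005,0,0],[0,0,0,0,0]]'|r
```

```text
eef_pos: [0.5301, 0.0117, 0.028] ft_force: [-0.6, 0.3, 0.1] 
eef_pos: [0.5301, 0.0117, 0.0265] ft_force: [-0.0, 0.4, 0.2] 
eef_pos: [0.5301, 0.0117, 0.0249] ft_force: [0.5, 0.0, -0.1] 
eef_pos: [0.5301, 0.0117, 0.0235] ft_force: [0.6, 0.2, 1.0]
```

```bash
r(){ grep -E 'eef_pos|ft_force' | tr '\n' ' '; echo; }; python3 -m creep '[[0,0,0.004,0,0],[0,0,0,0,0]]'|r;  python3 -m creep '[[0,0,0.004,0,0],[0,0,0,0,0]]'|r; python3 -m creep '[[0,0,0.004,0,0],[0,0,0,0,0]]'|r
```

```text
eef_pos: [0.5302, 0.0117, 0.0223] ft_force: [0.1, 1.2, 0.3] 
eef_pos: [0.5303, 0.0117, 0.0211] ft_force: [-0.3, 1.0, -0.1] 
eef_pos: [0.5303, 0.0117, 0.0201] ft_force: [-1.2, 0.0, 2.6]
```

Contact: +2.6 N at a reported z of 20. Next I'll press about 7 mm in small steps.

```bash
r(){ grep -E 'eef_pos|ft_force' | tr '\n' ' '; echo; }; python3 -m creep '[[0,0,0.005,0,0],[0,0,0,0,0]]'|r;  python3 -m creep '[[0,0,0.005,0,0],[0,0,0,0,0]]'|r; python3 -m creep '[[0,0,0.005,0,0],[0,0,0,0,0]]'|r; python3 -m creep '[[0,0,0.004,0,0],[0,0,0,0,0]]'|r
```

```text
eef_pos: [0.5303, 0.0117, 0.0185] ft_force: [-0.3, -0.0, 3.2] 
eef_pos: [0.5303, 0.0118, 0.017] ft_force: [-0.3, 0.3, 3.3] 
eef_pos: [0.5303, 0.0117, 0.0154] ft_force: [0.6, 0.2, 3.8] 
eef_pos: [0.5303, 0.0117, 0.0142] ft_force: [-0.2, 0.4, 4.3]
```

```bash
r(){ grep -E 'eef_pos|ft_force' | tr '\n' ' '; echo; }; python3 -m creep '[[0,0,0.003,0,0],[0,0,0,0,0]]'|r;  python3 -m creep '[[0,0,0.002,0,0],[0,0,0,0,0]]'|r; python3 -m creep '[[0,0,0.001,0,0],[0,0,0,0,0]]'|r; python3 -m creep '[[0,0,0,0,0],[0,0,0,0,0]]'|r; python3 -c "
from g import *; rep()"
```

```text
eef_pos: [0.5303, 0.0117, 0.0134] ft_force: [-0.3, 0.0, 4.0] 
eef_pos: [0.5303, 0.0117, 0.0129] ft_force: [0.6, 0.1, 5.2] 
eef_pos: [0.5303, 0.0117, 0.0126] ft_force: [1.0, 1.0, 4.8] 
eef_pos: [0.5304, 0.0117, 0.0126] ft_force: [0.2, -0.7, 4.8] 
t 11.4 yaw 23.72 tcp rel button (slide axes) mm [8.2 2.3] z 12.6 F slide [-0.1 -0.7] 4.8 width 0.0 joints [-0.    0.58  1.93  0.    0.63  1.16]
```

```bash
r(){ grep -E 'eef_pos|ft_force' | tr '\n' ' '; echo; }; python3 -m creep '[[0.005,0,0,0,0],[0.01,0,0,0,0],[0.01,0,0,0,0],[0.01,0,0,0,0],[0.01,0,0,0,0]]'|r;  python3 -m creep '[[0.01,0,0,0,0],[0.01,0,0,0,0],[0.01,0,0,0,0],[0.01,0,0,0,0],[0.01,0,0,0,0],[0.01,0,0,0,0]]'|r; python3 -c "
from g import *; rep()"
```

```text
eef_pos: [0.5429, 0.0172, 0.0125] ft_force: [-1.4, -1.8, 5.1] 
eef_pos: [0.5594, 0.0245, 0.0125] ft_force: [-1.4, -2.3, 4.5] 
t 12.5 yaw 23.72 tcp rel button (slide axes) mm [39.8  2.3] z 12.5 F slide [-2.2 -1.5] 4.5 width -0.0004 joints [ 0.02  0.6   1.87 -0.    0.67  1.18]
```

```bash
r(){ grep -E 'eef_pos|ft_force' | tr '\n' ' '; echo; }; python3 -m creep '[[0.01,0,0,0,0],[0.01,0,0,0,0],[0.01,0,0,0,0],[0.01,0,0,0,0],[0.01,0,0,0,0],[0.01,0,0,0,0],[0.01,0,0,0,0],[0.01,0,0,0,0]]'|r;  python3 -m creep '[[0.01,0,0,0,0],[0.01,0,0,0,0],[0.01,0,0,0,0],[0.01,0,0,0,0],[0.01,0,0,0,0],[0.01,0,0,0,0],[0.01,0,0,0,0],[0.01,0,0,0,0]]'|r; python3 -c "
from g import *; rep()"
```

```text
eef_pos: [0.5813, 0.0341, 0.0125] ft_force: [-0.2, -3.2, 5.2] 
eef_pos: [0.6033, 0.0438, 0.0125] ft_force: [-0.0, -4.2, 5.0] 
t 14.1 yaw 23.72 tcp rel button (slide axes) mm [87.8  2.3] z 12.5 F slide [-1.7 -3.8] 5.0 width -0.0 joints [ 0.05  0.65  1.77 -0.    0.73  1.21]
```

Sideways force is building to about -3.8 N from slight misalignment. I'll correct toward -y (tool +y) while I keep pushing.

```bash
r(){ grep -E 'eef_pos|ft_force' | tr '\n' ' '; echo; }; python3 -m creep '[[0.01,0.001,0,0,0],[0.01,0.001,0,0,0],[0.01,0.001,0,0,0]]'|r;  python3 -c "
from g import *; rep()"; python3 -m creep '[[0.01,0.001,0,0,0],[0.01,0.0005,0,0,0],[0.01,0.0003,0,0,0],[0.01,0,0,0,0]]'|r; python3 -c "
from g import *; rep()"
```

```text
eef_pos: [0.6113, 0.0471, 0.0124] ft_force: [-1.3, 0.6, 5.0] 
t 14.4 yaw 23.71 tcp rel button (slide axes) mm [96.5  2.1] z 12.4 F slide [-1.   1.1] 5.0 width -0.0002 joints [0.06 0.66 1.75 0.   0.74 1.21]
eef_pos: [0.6229, 0.0511, 0.0125] ft_force: [-3.6, 0.6, 5.0] 
t 14.8 yaw 23.73 tcp rel button (slide axes) mm [108.7   1.2] z 12.5 F slide [-3.  2.] 5.0 width -0.0006 joints [0.06 0.67 1.72 0.   0.75 1.22]
```

```bash
r(){ python3 -c "
from g import *; rep()"; }; python3 -m creep '[[0.01,0,0,0,0],[0.01,0,0,0,0],[0.01,0,0,0,0],[0.01,0,0,0,0]]'>/dev/null;r; python3 -m creep '[[0.01,0,0,0,0],[0.01,0,0,0,0],[0.01,0,0,0,0]]'>/dev/null;r; python3 -m creep '[[0.007,0,0,0,0],[0.007,0,0,0,0]]'>/dev/null;r
```

```text
t 15.2 yaw 23.73 tcp rel button (slide axes) mm [120.8   1. ] z 12.5 F slide [-1.8  4.5] 5.4 width 0.0003 joints [0.07 0.68 1.69 0.   0.77 1.23]
t 15.5 yaw 23.73 tcp rel button (slide axes) mm [129.8   0.9] z 12.5 F slide [-1.4  2.9] 5.8 width 0.0002 joints [ 0.07  0.69  1.67 -0.    0.78  1.23]
t 15.7 yaw 23.73 tcp rel button (slide axes) mm [134.   1.] z 12.5 F slide [-1.9  2.2] 5.1 width 0.0001 joints [ 0.08  0.69  1.66 -0.    0.79  1.23]
```

Now 2 mm steps with force checks.

```bash
r(){ python3 -c "
from g import *; rep()"; }; python3 -m creep '[[0.005,0,0,0,0],[0.005,0,0,0,0],[0.005,0,0,0,0]]'>/dev/null;r; python3 -m creep '[[0.005,0,0,0,0],[0.005,0,0,0,0],[0.005,0,0,0,0]]'>/dev/null;r;  python3 -m creep '[[0.005,0,0,0,0],[0.005,0,0,0,0]]'>/dev/null;r
```

```text
t 16.0 yaw 23.73 tcp rel button (slide axes) mm [138.3   1. ] z 12.5 F slide [-1.   2.3] 5.5 width 0.0001 joints [ 0.08  0.7   1.65 -0.    0.79  1.23]
t 16.3 yaw 23.72 tcp rel button (slide axes) mm [142.8   0.9] z 12.5 F slide [-1.7  2.6] 5.6 width 0.0002 joints [ 0.08  0.7   1.64 -0.    0.8   1.24]
t 16.5 yaw 23.73 tcp rel button (slide axes) mm [145.9   0.9] z 12.5 F slide [-2.9  2.8] 4.8 width -0.0 joints [ 0.08  0.71  1.63 -0.    0.8   1.24]
```

```bash
r(){ python3 -c "
from g import *; rep()"; }; python3 -m creep '[[0.005,0,0,0,0],[0.005,0,0,0,0]]'>/dev/null;r; python3 -m creep '[[0.004,0,0,0,0],[0.003,0,0,0,0]]'>/dev/null;r;  python3 -m creep '[[0.004,0,0,0,0]]'>/dev/null;r;  python3 -m creep '[[0.004,0,0,0,0]]'>/dev/null;r
```

```text
t 16.7 yaw 23.73 tcp rel button (slide axes) mm [148.9   0.9] z 12.5 F slide [-0.5  2.2] 6.2 width 0.0002 joints [ 0.08  0.71  1.63 -0.    0.81  1.24]
t 16.9 yaw 23.73 tcp rel button (slide axes) mm [150.4   0.7] z 12.4 F slide [-3.8  0.1] 4.9 width 0.0001 joints [ 0.08  0.71  1.62 -0.    0.81  1.24]
t 17.0 yaw 23.73 tcp rel button (slide axes) mm [151.6   0.7] z 12.3 F slide [-3.1 -0.2] 5.7 width -0.0003 joints [ 0.08  0.71  1.62 -0.    0.81  1.24]
t 17.1 yaw 23.72 tcp rel button (slide axes) mm [153.    0.7] z 12.4 F slide [-2.   0.1] 5.1 width 0.0002 joints [ 0.09  0.71  1.62 -0.    0.81  1.24]
```

```bash
r(){ python3 -c "
from g import *; rep()"; }; python3 -m creep '[[0.004,0,0,0,0],[0.004,0,0,0,0]]'>/dev/null;r; python3 -m creep '[[0.004,0,0,0,0]]'>/dev/null;r;  python3 -m creep '[[0.004,0,0,0,0]]'>/dev/null;r;  python3 -m creep '[[0.003,0,0,0,0]]'>/dev/null;r
```

```text
t 17.3 yaw 23.72 tcp rel button (slide axes) mm [155.7   0.8] z 12.5 F slide [-2.7 -0.6] 5.1 width -0.0004 joints [ 0.09  0.72  1.61 -0.    0.81  1.24]
t 17.4 yaw 23.73 tcp rel button (slide axes) mm [156.7   0.9] z 12.5 F slide [-8.2 -1. ] 6.6 width 0.0 joints [ 0.09  0.72  1.61 -0.    0.82  1.24]
t 17.5 yaw 23.74 tcp rel button (slide axes) mm [156.6   1. ] z 12.5 F slide [-12.2  -0.5] 11.0 width 0.0 joints [ 0.09  0.72  1.61 -0.    0.82  1.24]
t 17.6 yaw 23.75 tcp rel button (slide axes) mm [156.5   0.9] z 12.5 F slide [-13.9  -1.2] 12.7 width -0.0001 joints [ 0.09  0.72  1.6  -0.    0.82  1.24]
```

It stalls at 156.6 mm with 14 N of push, about 139.5 mm of carriage travel, matching the stop estimate. I'll ease the push a little, then lift straight up.

```bash
r(){ python3 -c "
from g import *; rep()"; }; python3 -m creep '[[-0.003,0,0,0,0],[0,0,0,0,0]]'>/dev/null;r; python3 -m creep '[[0,0,-0.01,0,0],[0,0,-0.01,0,0],[0,0,-0.01,0,0],[0,0,-0.01,0,0],[0,0,0,0,0]]'>/dev/null;r;  python3 -m creep '[[0,0,-0.03,0,0],[0,0,-0.06,0,0],[0,0,-0.1,0,0],[0,0,-0.1,0,0],[0,0,-0.1,0,0]]'>/dev/null;r
```

```text
t 17.8 yaw 23.73 tcp rel button (slide axes) mm [156.6   0.9] z 12.5 F slide [-7.4 -1.3] 9.4 width 0.0003 joints [ 0.09  0.72  1.61 -0.    0.82  1.24]
t 18.3 yaw 23.73 tcp rel button (slide axes) mm [156.6   1.3] z 23.7 F slide [-6.  -0.1] 0.4 width -0.0 joints [ 0.09  0.7   1.6  -0.    0.84  1.24]
t 18.8 yaw 23.73 tcp rel button (slide axes) mm [159.7   0.7] z 145.0 F slide [0.5 0.3] -0.6 width -0.0002 joints [0.09 0.55 1.55 0.   1.03 1.24]
```

```bash
python3 -m creep '[[0,0,-0.1,0,0],[0,-0.06,-0.1,0,0],[0,-0.12,0,0,0],[0,-0.12,0,0,0],[0,-0.12,0,0,0],[0,-0.12,0,0,0],[0,-0.12,0,0,0],[0,-0.12,0,0,0]]' >/dev/null; python3 -m creep '[[0,-0.12,0,0,0],[0,-0.12,0,0,0],[0,-0.06,0,0,0],[0,0,0,0,0]]'>/dev/null; python3 - <<'E'
from g import *
rep()
I={n:imaging.read_camera(n) for n in C}
for n in C:
    m,s,c=red(I[n])
    for i in range(1,len(s)):
        if s[i][4]>30:
            for z in(.055,.046): print(n,s[i][4],z,(1e3*RS@(ray(n,c[i],z)[:2]-B)).round(1))
a=cv2.resize(I["top"][150:290,205:330],None,fx=3,fy=3,interpolation=3);b=cv2.resize(I["scene"][175:265,195:345],None,fx=2.8,fy=2.8,interpolation=3)
o=np.zeros((420,800,3),np.uint8);o[:,:375]=a;o[:b.shape[0],378:378+b.shape[1]]=b
cv2.imwrite("pics/p5.png",o)
E
```

```text
t 20.0 yaw 23.9 tcp rel button (slide axes) mm [158.7 327.5] z 203.2 F slide [0.1 0. ] -0.5 width 0.0002 joints [0.58 0.46 1.56 0.   1.12 1.74]
scene 124 0.055 [140.7  -0.5]
scene 124 0.046 [139.4   6.3]
scene 108 0.055 [-216.5 -332.3]
scene 108 0.046 [-221.1 -328.5]
top 108 0.055 [137.5   1.6]
top 108 0.046 [139.4   1.3]
top 105 0.055 [-210.3 -363.9]
top 105 0.046 [-211.1 -367. ]
top 343 0.055 [-612.3 -454.9]
top 343 0.046 [-616.2 -458.6]
```

View pics/p5.png

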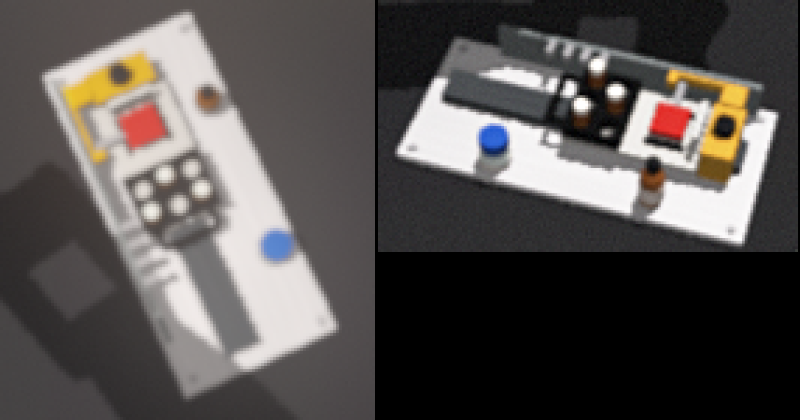

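The carriage sits against the yellow stop (red button at (670,120) in the scene view). Both views agree best with the button up, the pin is at the catch, and the vials, jar and dropper are all in place. Handing in.

```bash
python3 -c "
from station import job; print(job.job_done())"
```

```text
the job is handed in; nothing more can be done
None
```

The carriage was pushed about 139 mm to the yellow stop with the button held down, the button was released and sprang up at the catch, the arm moved clear, and the job is handed in; no verdict came back.

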